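Clamp a PC cooler module in a locking repair cradle

TASK

Lift the finned cooler module (not the plain power block) out of the rack by its ends, stand it on the black mat, retake it by its broad sides and set it down, without dropping it, in the cradle's low-rimmed seat, its length along the slide. With the module let go, squeeze and hold the sliding jaw's lock tab while sliding the jaw up until the module is held against the fixed jaw, then release the tab so that the jaw locks. Leave the power block, PC chassis, screwdriver and mug where they are.

Things in the scene. Friction and masses are not known exactly. Their poses are not given: they have to be found in the camera images.
- cooler_center (a point): centre (half-way up) of the cooler module: loose upright block, 64 mm long (its x), 36 thick (y), 75 tall (z up), 0.2 to 0.4 kg; black with a round blower grille on each broad side (+-y), bright fins on top. Its ends are the +-x faces. It starts in one of the rack's bays, 8 mm above the desk; in the other stands a plain block 58 mm tall. All faces are flat and may be gripped.
- rack: fixed grey rack, origin at the centre of its underside; floor 70 x 130 x 8 mm (x, y, z). Two bays centred at y = +35 and -35 mm, each between upright plates (50 mm long in x, 4 mm thick, tops 78 mm above the desk) about 4 mm from the broad sides of what stands there, so only the ends (along the rack's x) can be gripped. Bays are open above and at both ends.
- mat_top (a point): centre of the top of a fixed black rubber mat, 130 x 130 mm, 3 mm thick, free of things: the place to stand the module and change the grip
- cradle: fixed metal cradle, origin at the centre of its underside, x across, y along the slide, z up; base 90 x 270 x 16 mm (x, y, z). The fixed jaw, a dark upright plate 60 mm wide, is at the +y end: inner face at y = +115 mm, top 92 mm above the desk. The sliding jaw is on the -y side and closes towards +y.
- seat (a point): point on the seat floor (16 mm above the desk) under the module's centre once clamped; axes as the cradle's, 83 mm along +y from its origin. Seat edges: fixed jaw 32 mm to +y, 6 mm high rims 42 mm to -y and 23 mm to either side in x. The module, length along y, is best lowered 4 to 5 mm to -y of this point; the sliding jaw passes over the rims and pushes it to the fixed jaw.
- jaw (a joint): travel of the sliding jaw towards +y, m: 0 fully open, gap between jaws = 0.135 - value; starts at 0.005 to 0.03; 0.071 when the module is clamped; end stop 0.08. Sliding friction 2 N with the tab pressed; with the tab out it is locked in one of its notches, 6 mm apart, one of them at 0.071. Jaw plate 56 mm wide, 26 to 68 mm above the desk, its front 52 mm to +y of the grip point.
- jaw_grip (a point): where to pinch the sliding jaw, 60 mm above the desk; moves with it, axes as the cradle's. Two upright leaves 36 mm long (y), 36 (top of the slide block) to 81 mm above the desk, are squeezed along x: a fixed black leaf, outer face 18 mm to -x of this point, and the grey ribbed lock tab, outer face 26 mm to +x when out, 18 mm when fully pressed (36 mm over both).
- tab (a joint): how far the lock tab is pressed towards the fixed leaf (cradle -x), m: about 0 out (locked), 0.008 fully in; free to slide beyond 0.006. Its spring pushes with 7 N when out, 11 N fully in: a 20 to 25 N grip holds it in. Let go, it springs out and draws the jaw into the nearest notch, at most 3 mm either way.
- power_block: bystander: plain black block 64 x 36 x 58 mm in the other bay; origin at the centre of its underside
- chassis: bystander: open mini PC chassis 180 x 170 x 34 mm; origin at the centre of its underside
- screwdriver: bystander: screwdriver lying on the desk
- mug: bystander: white mug, 80 mm across, 95 mm tall; origin at the centre of its underside

How it is judged:
On the way, in this order (a step that is already met when the one before it is completed fails the run):
1. the cooler module stands upright on the mat, let go (horizontal distance between cooler_center and mat_top below 0.07 m and z of cooler_center in the frame of mat_top below 0.041 m and angle between cooler_center's own z axis and vertical below 0.1 rad and contact force between the fingers and cooler below 0.2 N), for 0.2 s.
2. the module stands down in the cradle's seat, let go, with the jaw not yet closed (z of cooler_center in the frame of seat between 0.034 and 0.0405 m and y of cooler_center in the frame of seat between -0.013 and 0.003 m and x of cooler_center in the frame of seat between -0.008 and 0.008 m and angle between the x axis of cooler_center and the y axis of cradle, either way round below 0.25 rad and contact force between the fingers and cooler below 0.2 N and value of joint jaw below 0.055 m), for 0.2 s.
3. the jaw is slid up to the module with the lock tab held in (value of joint tab above 0.005 m and value of joint jaw above 0.066 m), for 0.1 s.
At the end, for the whole second after the job is handed in: The module stands upright (0.06 rad) on the seat floor, length along the slide (0.1 rad), centre within 8 mm across and 3 mm along of its clamped place at the fixed jaw, at rest; the jaw closed on it (at most 2.5 mm slack: joint above 0.0685) and locked (tab out, below 0.0015) (value of joint jaw above 0.0685 m and value of joint tab below 0.0015 m and y of cooler_center in the frame of seat between -0.003 and 0.003 m and x of cooler_center in the frame of seat between -0.008 and 0.008 m and z of cooler_center in the frame of seat between 0.034 and 0.0405 m and angle between the x axis of cooler_center and the y axis of cradle, either way round below 0.1 rad and angle between cooler_center's own z axis and vertical below 0.06 rad and linear speed of cooler below 0.02 m/s); the robot touches nothing.
It fails at once if the module is dropped (linear speed of cooler above 0.7 m/s and contact force between anything else and cooler below 0.05 N).
It fails at once if a bystander is moved more than 30 mm (distance of any of power_block, chassis, screwdriver, mug from where it was at the start of the episode above 0.03 m).
It also fails if it takes over 58 s, if anything falls off the work surface, if the arm or the gripper's body presses on something with over 40 N, if the wrist force passes 120 N, or if a joint passes its speed limit or range.

ROBOT

A 6-joint arm with a two-finger parallel gripper is mounted at the origin on the work surface. World frame = base frame: x ahead of the robot, y to its left, z up, the work surface at z = 0. Lengths are in m, angles in rad, forces in N, time in s.
With the tool pointing down it reaches from about 0.375 to 0.9 m from the base axis. Payload 3.1 kg.
Tool frame: the origin (TCP) lies midway between the tips of the shut fingers; the grasp point (between the pads) lies 19 mm behind it; z points along the fingers, y is the direction in which the jaws open and shut (so a half turn about z gives the same grasp; the last joint's range is limited). The gripper opens to 85 mm and grips with 20 to 120 N. Pads are 22 mm wide; open, the fingers measure 114 mm over their backs; the gripper's body (76 mm by 85 mm) begins 54 mm behind the grasp point. The pads swing forward as they close: fully open they stand 13 mm farther back than shut.
Start: joints at [-1.381, 0.527, 1.433, -0, 1.181, -0.178], TCP at [0.225, -0.583, 0.231] pointing down, gripper open.
Joint ranges: [-3.08, 3.08], [-0.75, 2.2], [0.22, 2.44], [-1.43, 4.57], [0, 2.65], [-2.85, 2.85]. Speed limits (rad/s): [2.79, 2.79, 3.14, 3.14, 3.14, 3.14].

INTERFACE

Orientations are given as a unit quaternion [x, y, z, w].
In Python, from station import manip gives the robot as it stands. The module is installed in compiled form; this text tells all that it offers.
- The arm moves only by the tool drive_tool, never from a script. Its argument "deltas" is one flat list of numbers, 4 for each row, row after row: the shift along the tool's x, y, z in cm, then the turn about the tool's z in degrees. A call has 1 to 12 rows; each row is the pose to reach, as a shift and turn from the pose measured when the call began, along the tool's axes at that moment; what a row does not reach only later rows make up. A row lasts 1/10 s, in which the tool goes at most 50 mm and 8.59 degrees, less where a joint would pass 70% of its speed; a pose out of reach is approached as far as the arm can. A call with a gripper value outside its range is refused whole. "hand" is the finger opening in cm, from 0 to 8.54, set as the call begins (left out, the last holds). The fingers move at their own pace and stop on an object; "squeeze" is the grip in N (left out, the last holds). Time passes only in rows, so rows that repeat a pose let the fingers close. It gives the time, the measured TCP pose, the force and the opening at its end, in the units of the state.
- manip.sense(): the state, without advancing time (a new reading comes with each control period).
- manip.snapshot(name): name is "side" or "top" or "wrist"; returns a dict with "frame" (400x640x3 uint8, red, green, blue), "depth" (400x640 float32, m along the optical axis (not along the pixel's ray), 0 where there is no reading), "fx", "fy", "cx", "cy" (pixels), "k1" (the pictures are not rectified: a ray, as slopes to the right and down, at radius r is drawn at 1 + k1 r^2 times it, then the intrinsics apply), "R" (3x3) and "t" (3): a world point X has camera coordinates R X + t. Camera axes: x right, y down, z forward; pixel columns grow to the right and rows downward; lengths in m; the calibration is good to about 2 mm. A picture is of the moment at which its call begins.
- manip.sign_off(): hands the job in, once; it reports no verdict.
The state is a dict: "t": time; "q": joint angles; "qd": joint speeds; "tau": joint torques, N m; "tcp_pos": TCP position; "tool_rot": TCP orientation; "force": force on the tool from outside, world axes, zero at the start; "ft_torque": the same for the moment, N m; "finger_gap": opening from 0.0 (shut) to 1.0 (fully open).
Only numpy, scipy, OpenCV 4.12 (cv2) and the standard library are available. Lean on these libraries where they do the work, as an engineer would, in place of code of your own. Each camera call takes 0.05 s, during which the arm holds its last target.

## Working session

There is one attempt and no reset: what is moved stays moved. The work goes in short steps, Python scripts to look and compute and a tool call to move; the robot and the scene stay as the last step left them, time stands still between calls to the robot, and variables do not carry over. Pictures are saved under pics/ and viewed, and the job is handed in when it is done.

Besides the shell and the picture viewer there is one more tool, called after "Request:" as name(argument=value, ...) on one line, values as JSON. drive_tool: Moves the arm, as the interface text tells. Its arguments: {"type":"object","properties":{"deltas":{"type":"array"},"hand":{"type":"number"},"squeeze":{"type":"number"}},"required":["deltas"]}

```bash
mkdir -p pics
cat > h.py <<'E'
import numpy as np, cv2, pickle
from station import manip
from scipy.spatial.transform import Rotation as Ro
def snap(name,fn):
    s=manip.snapshot(name); cv2.imwrite(f'pics/{fn}.png',cv2.cvtColor(s['frame'],cv2.COLOR_RGB2BGR))
    pickle.dump(s,open(f'pics/{fn}.pkl','wb')); return s
def load(fn): return pickle.load(open(f'pics/{fn}.pkl','rb'))
def rays(s,uv):
    uv=np.atleast_2d(np.asarray(uv,float))
    K=np.array([[s['fx'],0,s['cx']],[0,s['fy'],s['cy']],[0,0,1]])
    p=cv2.undistortPoints(uv.reshape(-1,1,2),K,np.array([s['k1'],0,0,0.])).reshape(-1,2)
    return np.c_[p,np.ones(len(p))]
def cen(s): return -np.asarray(s['R']).T@np.asarray(s['t'])
def onz(s,uv,z):
    d=rays(s,uv)@np.asarray(s['R']); c=cen(s)
    return c+d*((z-c[2])/d[:,2])[:,None]
def cloud(s):
    h,w=s['depth'].shape; v,u=np.mgrid[:h,:w]
    r=rays(s,np.c_[u.ravel(),v.ravel()])*s['depth'].reshape(-1,1)
    return ((r-np.asarray(s['t']))@np.asarray(s['R'])).reshape(h,w,3)
def proj(s,X):
    X=np.atleast_2d(X); K=np.array([[s['fx'],0,s['cx']],[0,s['fy'],s['cy']],[0,0,1]])
    r,_=cv2.Rodrigues(np.asarray(s['R'])); return cv2.projectPoints(X.astype(float),r,np.asarray(s['t'],float),K,np.array([s['k1'],0,0,0.]))[0].reshape(-1,2)
E
python3 - <<'E'
from h import *
print(manip.sense())
for n in ['side','top','wrist']:
    s=snap(n,n+'0'); print(n,cen(s).round(3),s['fx'],s['k1'],np.round(s['R'],2).tolist())
E
```

```text
{'t': 0.0, 'q': array([-1.38050550e+00,  5.28472815e-01,  1.43391738e+00, -6.57792817e-06,
        1.18135473e+00, -1.78500759e-01]), 'qd': array([-0.00086329, -0.00046784, -0.00174587,  0.00139023, -0.00117979,
        0.00058888]), 'tau': array([ 1.26522700e-04, -4.42346013e+01, -1.78023058e+01, -1.05995666e-04,
        8.34646431e-03,  8.56398003e-06]), 'tcp_pos': array([ 0.22519386, -0.5822573 ,  0.23032471]), 'tool_rot': array([ 9.83046414e-01,  1.83353728e-01, -9.38511974e-06, -1.07610026e-03]), 'force': array([-0.57254268,  0.22540017, -0.40119202]), 'ft_torque': array([ 0.02800982, -0.01518865,  0.06269675]), 'finger_gap': 1.000078478081616}
side [0.015 0.628 0.654] 380.6891201196353 -0.00434593619942382 [[-0.76, -0.65, -0.02], [-0.36, 0.45, -0.82], [0.54, -0.61, -0.58]]
top [ 0.465 -0.019  0.993] 361.538848740135 -0.004190863437277981 [[0.01, -1.0, -0.01], [-1.0, -0.01, -0.08], [0.08, 0.01, -1.0]]
wrist [ 0.287 -0.56   0.373] 316.9892623798528 -0.015236125947893846 [[0.36, -0.93, -0.0], [-0.9, -0.35, 0.26], [-0.25, -0.09, -0.96]]
```

View pics/side0.png

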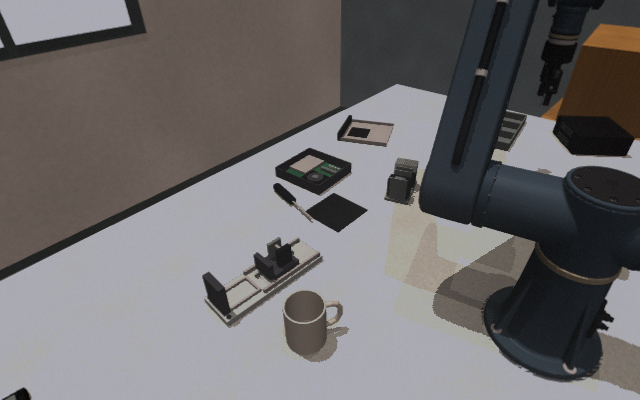

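View pics/top0.png

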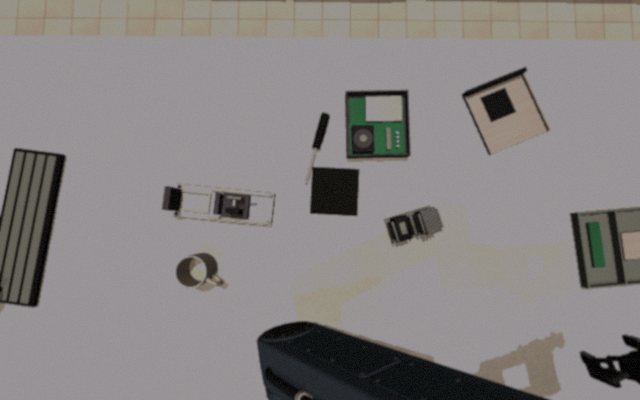

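View pics/wrist0.png

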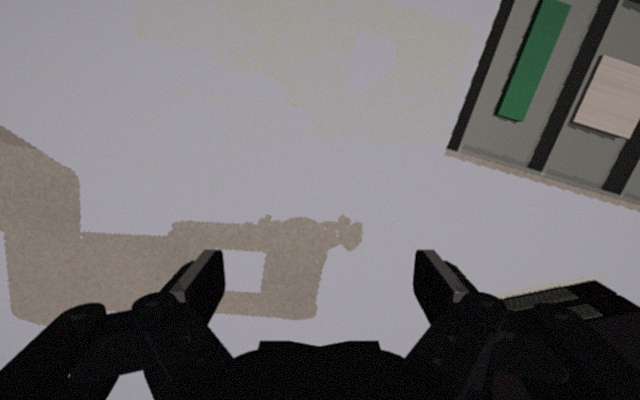

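The top view shows the rack at about (413,225), the mat at (335,190), the cradle at (225,205) with its fixed jaw at the left (172,198), and the mug at (198,270). Next I'll enlarge the crops and get rough positions.

Run:
```python
from h import *
s=load('top0'); im=cv2.imread('pics/top0.png')
a=cv2.resize(im[190:260,370:460],None,fx=4.4,fy=4.4,interpolation=cv2.INTER_CUBIC)
b=cv2.resize(im[170:240,155:285],None,fx=4.4,fy=4.4,interpolation=cv2.INTER_CUBIC)
si=cv2.imread('pics/side0.png')
c=cv2.resize(si[150:210,370:430],None,fx=4.6,fy=4.6,interpolation=cv2.INTER_CUBIC)
W=800;o=np.zeros((600,W,3),np.uint8);o[:a.shape[0],:a.shape[1]]=a;o[310:310+290,:b.shape[1]]=b[:290];o[:c.shape[0],420:420+c.shape[1]]=c
cv2.imwrite('pics/z0.png',o)
P=cloud(s)
for uv in [(400,230),(428,222),(335,190),(225,205),(172,198),(198,270),(378,124),(335,168),(335,212),(313,190),(356,190)]:
    print(uv,P[uv[1],uv[0]].round(3))
m=(s['frame'].max(2)<40).astype(np.uint8); 
cs,_=cv2.findContours(m,cv2.RETR_EXTERNAL,cv2.CHAIN_APPROX_NONE)
for c in cs:
    if cv2.contourArea(c)>150:
        r=cv2.minAreaRect(c); q=onz(s,cv2.boxPoints(r),0.003); print(np.round(r[0]),q[:,:2].round(3).tolist(),q.mean(0).round(3))
```

```text
(400, 230) [ 0.454 -0.212  0.066]
(428, 222) [ 0.475 -0.279  0.079]
(335, 190) [ 0.56  -0.047  0.   ]
(225, 205) [0.513 0.246 0.037]
(172, 198) [0.527 0.373 0.072]
(198, 270) [0.338 0.321 0.007]
(378, 124) [ 0.746 -0.164  0.005]
(335, 168) [ 0.621 -0.046  0.005]
(335, 212) [ 0.5   -0.047  0.003]
(313, 190) [0.559 0.014 0.005]
(356, 190) [ 0.561 -0.105  0.001]
[285. 384.] [[0.055, 0.15], [0.093, 0.128], [0.031, 0.012], [-0.008, 0.034]] [0.043 0.081 0.003]
[613. 362.] [[0.157, -0.7], [0.188, -0.854], [0.067, -0.872], [0.037, -0.719]] [ 0.112 -0.786  0.003]
[398. 379.] [[0.105, 0.17], [0.237, 0.129], [0.016, -0.601], [-0.111, -0.555]] [ 0.062 -0.214  0.003]
[403. 227.] [[0.483, -0.199], [0.502, -0.24], [0.44, -0.267], [0.421, -0.226]] [ 0.462 -0.233  0.003]
[579. 250.] [[0.502, -0.691], [0.504, -0.704], [0.31, -0.725], [0.308, -0.712]] [ 0.406 -0.708  0.003]
[616. 247.] [[0.509, -0.791], [0.511, -0.807], [0.322, -0.826], [0.32, -0.81]] [ 0.416 -0.808  0.003]
[174. 199.] [[0.504, 0.414], [0.56, 0.407], [0.556, 0.376], [0.5, 0.383]] [0.53  0.395 0.003]
[334. 191.] [[0.498, 0.019], [0.621, 0.015], [0.616, -0.109], [0.494, -0.103]] [ 0.557 -0.045  0.003]
[ 46. 230.] [[0.238, 0.782], [0.651, 0.736], [0.647, 0.711], [0.234, 0.757]] [0.442 0.746 0.003]
[321. 130.] [[0.683, 0.017], [0.775, -0.008], [0.77, -0.027], [0.677, -0.002]] [ 0.726 -0.005  0.003]
[391. 108.] [[0.831, -0.075], [0.922, -0.157], [0.755, -0.329], [0.667, -0.246]] [ 0.794 -0.202  0.003]
[498. 105.] [[0.823, -0.454], [0.851, -0.518], [0.788, -0.542], [0.76, -0.478]] [ 0.806 -0.498  0.003]
[494.  83.] [[0.837, -0.4], [0.911, -0.574], [0.901, -0.578], [0.827, -0.404]] [ 0.869 -0.489  0.003]
```

View pics/z0.png

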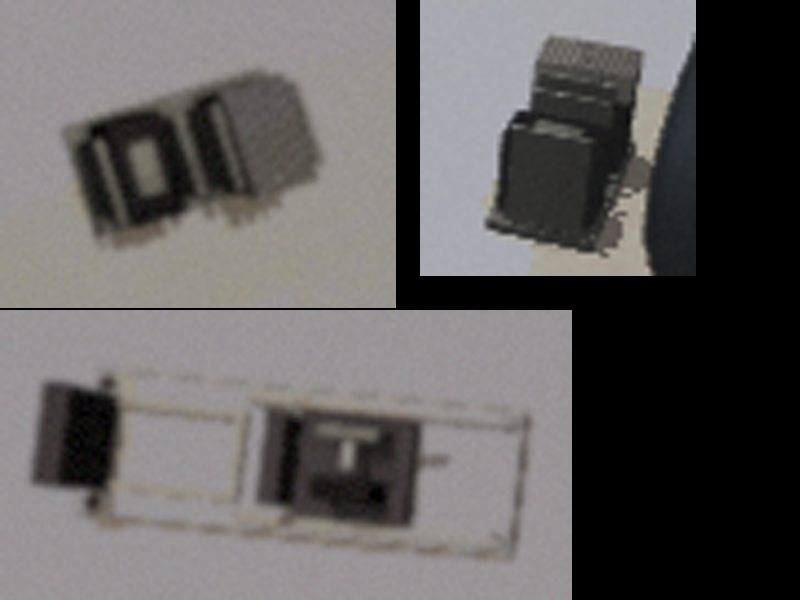

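The finned cooler is in the right-hand bay, the far -y one, near (0.475,-0.28). I'll move the wrist camera over it.

Request:
drive_tool(deltas=[2, -1, -0.5, -5, 5, -3, -1, -13, 8, -4.5, -2, -21, 11, -6, -3, -29, 14, -8, -4, -37, 18, -10, -5, -45, 22, -12, -5, -53, 26, -14.5, -5, -61, 29, -16.5, -5, -69, 32, -18, -5, -77, 34, -19, -5, -85, 34, -19, -5, -86], hand=8.5, squeeze=40)

```text
t: 1.35
tcp_pos: [0.4752, -0.2802, 0.2807]
tool_rot: [0.592, 0.806, 0.001, -0.001]
force: [0.0, -0.5, 0.3]
finger_gap: 0.995
```

Run:
```python
from h import *
st=manip.sense(); print(st['t'],st['tcp_pos'],st['q'].round(3),Ro.from_quat(st['tool_rot']).as_matrix().round(3).tolist())
s=snap('wrist','w1'); print(cen(s))
P=cloud(s); z=P[...,2]
vis=np.clip(z*255/0.1,0,255).astype(np.uint8); cv2.imwrite('pics/w1z.png',vis)
```

```text
1.35 [ 0.47523573 -0.28016877  0.28073521] [-0.736  0.373  1.557  0.002  1.214 -1.042] [[-0.3, 0.954, -0.0], [0.954, 0.3, 0.003], [0.003, 0.001, -1.0]]
[ 0.45400989 -0.2178346   0.42367585]
```

View pics/w1.png

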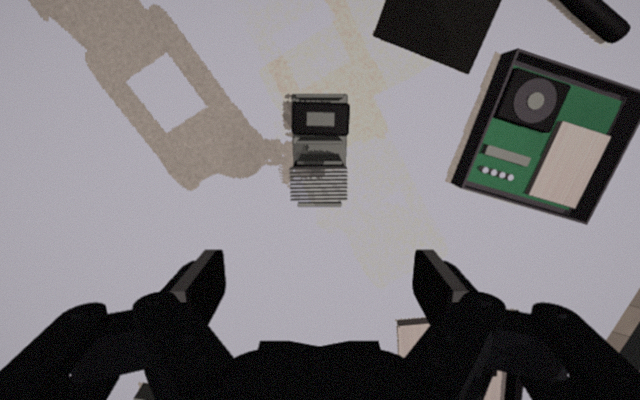

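View pics/w1z.png

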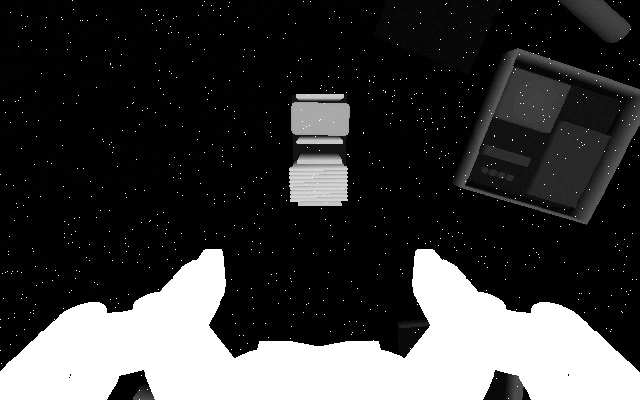

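In the wrist view the finned module covers about cols 290–348, rows 165–203, and the power block (light top) is at (320,118). Next I'll measure the pose with rays and depth, and check the height by triangulating with a second wrist view later.

Run:
```python
from h import *
s=load('w1'); P=cloud(s); z=P[...,2]
for nm,(r0,r1),(zl,zh) in [('cool',(160,210),(0.074,0.1)),('blk',(95,137),(0.056,0.073))]:
    m=np.zeros(z.shape,np.uint8); m[r0:r1,270:370]=((z>zl)&(z<zh))[r0:r1,270:370]
    m=cv2.morphologyEx(cv2.morphologyEx(m,cv2.MORPH_OPEN,np.ones((2,2))),cv2.MORPH_CLOSE,np.ones((5,5)))
    c=max(cv2.findContours(m,cv2.RETR_EXTERNAL,cv2.CHAIN_APPROX_NONE)[0],key=cv2.contourArea)
    zz=np.median(z[m>0]); print(nm,cv2.boundingRect(c),'z',zz, z[m>0].min(), np.percentile(z[m>0],90))
    X=onz(s,c.reshape(-1,2),zz)[:,:2]
    r=cv2.minAreaRect((X*1000).astype(np.float32)); print(r)
# plates 
m=(z>0.072)&(z<0.1); m[:90]=0;m[215:]=0
for rr in [96,97,98,140,141,160,162,164,202,204,205]:
    u=np.where(m[rr,270:370])[0]+270
    if len(u): print(rr,u.min(),u.max(),P[rr,u.min()].round(3),P[rr,u.max()].round(3), np.median(z[rr,u]).round(4))
```

```text
cool (290, 161, 59, 46) z 0.07836992470866393 -0.0021011265516148406 0.08337616803456825
((476.769287109375, -288.1793212890625), (65.0884017944336, 51.117340087890625), 17.479541778564453)
blk (292, 103, 59, 34) z 0.06605247985059708 -0.0016410753690578623 0.06720805274963561
((457.778076171875, -221.60064697265625), (63.447906494140625, 34.659881591796875), 15.766799926757812)
96 296 343 [ 0.426 -0.207  0.078] [ 0.472 -0.192  0.078] 0.0783
97 296 343 [ 0.426 -0.207  0.077] [ 0.473 -0.193  0.077] 0.0777
98 306 339 [ 0.436 -0.205  0.072] [ 0.469 -0.195  0.073] 0.0724
140 297 342 [ 0.44  -0.249  0.078] [ 0.486 -0.235  0.077] 0.0775
141 296 342 [ 0.439 -0.251  0.076] [ 0.486 -0.236  0.077] 0.0781
160 297 341 [ 0.446 -0.27   0.075] [ 0.492 -0.256  0.077] 0.0769
162 297 341 [ 0.446 -0.272  0.077] [ 0.492 -0.258  0.077] 0.0781
202 298 340 [ 0.46  -0.316  0.075] [ 0.506 -0.302  0.076] 0.0757
204 298 341 [ 0.461 -0.318  0.078] [ 0.508 -0.303  0.077] 0.078
205 298 341 [ 0.461 -0.319  0.077] [ 0.508 -0.304  0.077] 0.0778
```

Run:
```python
from h import *
s=load('w1'); P=cloud(s); z=P[...,2]
sub=(slice(155,210),slice(280,360))
g=s['frame'][sub].mean(2)
m=np.zeros(z.shape,np.uint8); m[sub]=(z[sub]>0.0795)&(z[sub]<0.09)
m=cv2.morphologyEx(m,cv2.MORPH_CLOSE,np.ones((5,5)))
c=max(cv2.findContours(m,cv2.RETR_EXTERNAL,cv2.CHAIN_APPROX_NONE)[0],key=cv2.contourArea)
zz=np.median(z[(m>0)&(z>.08)]);print('ztop',zz,cv2.boundingRect(c))
X=onz(s,c.reshape(-1,2),zz)[:,:2]; r=cv2.minAreaRect((X*1000).astype(np.float32)); print(r)
a=np.radians(17.5);ex=np.array([np.cos(a),np.sin(a)]);ey=np.array([-ex[1],ex[0]])
p=X@np.c_[ex,ey]; mid=(np.percentile(p,2,axis=0)+np.percentile(p,98,axis=0))/2; print('size',np.ptp(p,axis=0),'mid',mid@np.c_[ex,ey].T)
print('from block', np.array([.4578,-.2216])-0.07*ey)
# from plates around: cooler bay plates
for rr in range(136,210,3):
    print(rr,g[rr-155].min() if rr>=155 else '', np.median(z[rr,300:340]).round(4), end=' ')
cv2.imwrite('pics/w1c.png',cv2.resize(cv2.cvtColor(s['frame'][85:215,260:380],cv2.COLOR_RGB2BGR),None,fx=4.5,fy=4.5,interpolation=cv2.INTER_CUBIC))
```

```text
ztop 0.08274468534975858 (289, 168, 59, 36)
((476.0426025390625, -289.588623046875), (64.19401550292969, 39.3774299621582), 17.487272262573242)
size [0.06419048 0.03937991] mid [ 0.47569612 -0.28848781]
from block [ 0.47884941 -0.28836019]
136  0.0175 139  0.0682 142  0.078 145  0.008 148  0.0081 151  0.0082 154  0.0222 157 26.666666666666668 0.0514 160 28.666666666666668 0.0769 163 16.0 0.0781 166 25.666666666666668 0.0653 169 65.0 0.0829 172 55.666666666666664 0.0793 175 62.666666666666664 0.0746 178 90.0 0.0712 181 117.0 0.0828 184 78.0 0.0823 187 70.66666666666667 0.0782 190 85.33333333333333 0.0746 193 118.66666666666667 0.0827 196 98.33333333333333 0.083 199 77.33333333333333 0.0817 202 49.333333333333336 0.0757 205 105.33333333333333 0.0779 208 168.66666666666666 0.0
```

View pics/w1c.png

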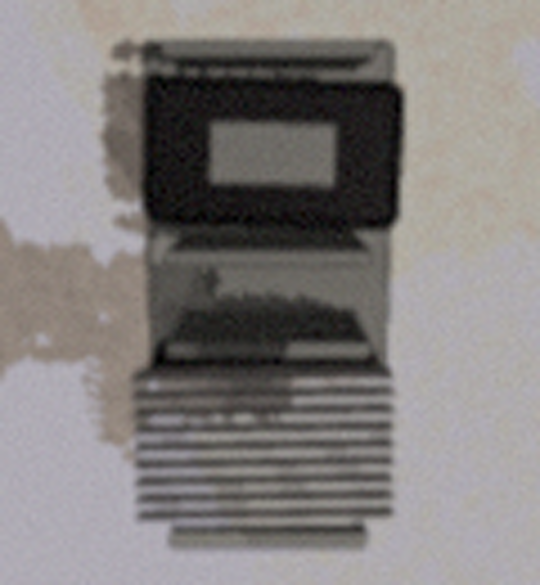

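Measured: cooler top at z=0.083 (8+75 ✓), length 64 ✓, centre (0.476,-0.288), yaw 17.5°, which the tool already matches. I'll descend part of the way and take a second view to check height and centring.

Request:
drive_tool(deltas=[-0.2, 0, 2, 0, -0.5, -0.1, 5, 0, -0.8, -0.2, 9, 0, -0.8, -0.2, 12, 0, -0.8, -0.2, 12, 0, -0.8, -0.2, 12, 0])

```text
t: 2.0
tcp_pos: [0.4742, -0.2905, 0.1607]
tool_rot: [0.594, 0.805, 0.0, -0.001]
force: [0.0, 0.4, -0.1]
finger_gap: 0.991
```

Run:
```python
from h import *
s=snap('wrist','w2'); st=manip.sense(); print(st['tcp_pos'])
P=cloud(s); z=P[...,2]
m=((z>0.0795)&(z<0.09)).astype(np.uint8); m[:, :200]=0; m[:,440:]=0
m=cv2.morphologyEx(cv2.morphologyEx(m,cv2.MORPH_CLOSE,np.ones((9,9))),cv2.MORPH_OPEN,np.ones((5,5)))
c=max(cv2.findContours(m,cv2.RETR_EXTERNAL,cv2.CHAIN_APPROX_NONE)[0],key=cv2.contourArea)
print(cv2.boundingRect(c)); X=onz(s,c.reshape(-1,2),0.083)[:,:2]; print(cv2.minAreaRect((X*1000).astype(np.float32)))
s1=load('w1')
# triangulate left/right edge width: need pixels width in both views -> height
for zt in (0.075,0.083,0.09):
    a=onz(s,[[cv2.boundingRect(c)[0],cv2.boundingRect(c)[1]+20],[cv2.boundingRect(c)[0]+cv2.boundingRect(c)[2],cv2.boundingRect(c)[1]+20]],zt)
    b=onz(s1,[[289.5,180],[348,180]],zt); print(zt,np.linalg.norm(a[0]-a[1]),np.linalg.norm(b[0]-b[1]))
```

```text
[ 0.47499787 -0.29089389  0.16179746]
(279, 182, 90, 50)
((475.6539001464844, -288.50640869140625), (63.997779846191406, 36.846954345703125), 18.507688522338867)
0.075 0.06733773093130738 0.06550806310667508
0.083 0.06498168028887776 0.06400504960698752
0.09 0.06292013597675176 0.06268991279476102
```

View pics/w2.png

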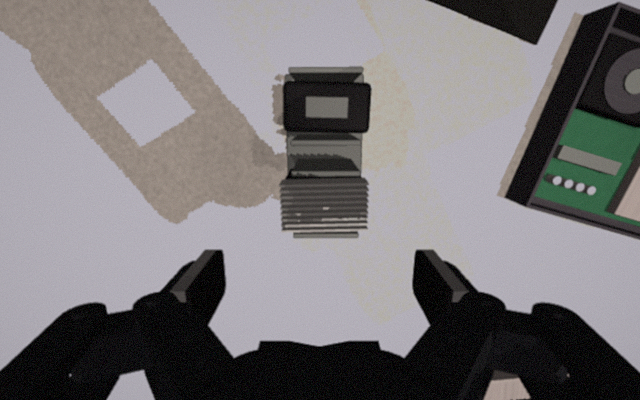

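The second view agrees: centre (0.4756,-0.2885), 64.0×36.8 mm. The fins are at (324,205), midway between the fingers. I'll descend and grip.

Request:
drive_tool(deltas=[0.2, 0.1, 2, -0.5, 0.2, 0.1, 5, -0.5, 0.2, 0.1, 8, -0.5, 0.2, 0.1, 10.5, -0.5, 0.2, 0.1, 12.5, -0.5, 0.2, 0.1, 13, -0.5, 0.2, 0.1, 13, -0.5])

```text
t: 2.75
tcp_pos: [0.4761, -0.2895, 0.0327]
tool_rot: [0.59, 0.807, 0.0, 0.001]
force: [0.4, -0.4, 0.3]
finger_gap: 0.997
```

Request:
drive_tool(deltas=[0, 0, 0, 0, 0, 0, 0, 0, 0, 0, 0, 0, 0, 0, 0, 0, 0, 0, 0, 0, 0, 0, 0, 0, 0, 0, 0, 0], hand=5, squeeze=35)

```text
t: 3.45
tcp_pos: [0.4776, -0.2908, 0.0348]
tool_rot: [0.59, 0.807, -0.0, 0.003]
force: [0.3, -0.6, 6.8]
finger_gap: 0.742
```

Request:
drive_tool(deltas=[0, 0, -0.5, 0, 0, 0, -1.5, 0, 0, 0, -3, 0, 0, 0, -5, 0, 0, 0, -7, 0, 0, 0, -9, 0, 0, 0, -10.5, 0, 0, 0, -11, 0])

```text
t: 4.25
tcp_pos: [0.4776, -0.2908, 0.1469]
tool_rot: [0.59, 0.807, -0.0, 0.005]
force: [0.6, -0.6, -3.3]
finger_gap: 0.742
```

Run:
```python
from h import *
s=snap('wrist','w3'); s=snap('top','top3'); m=(s['frame'].max(2)<40).astype(np.uint8); 
cv2.imwrite('pics/top3c.png',cv2.resize(cv2.imread('pics/top3.png')[130:270,150:460],None,fx=2.5,fy=2.5))
cs,_=cv2.findContours(m,cv2.RETR_EXTERNAL,cv2.CHAIN_APPROX_NONE)
for c in cs:
    if cv2.contourArea(c)>150:
        r=cv2.minAreaRect(c)
        if abs(r[0][0]-334)<12: q=onz(s,cv2.boxPoints(r),0.003); print(np.round(r[0]),r[1],q[:,:2].round(3).tolist(),q.mean(0).round(3))
print(manip.sense()['tcp_pos'],manip.sense()['force'],manip.sense()['finger_gap'])
```

```text
[334. 191.] (43.83406448364258, 43.93918228149414) [[0.499, 0.018], [0.621, 0.013], [0.616, -0.107], [0.495, -0.102]] [ 0.558 -0.045  0.003]
[ 0.47716999 -0.29043177  0.145692  ] [ 0.6599985  -0.09059495 -1.53743043] 0.7462960971059962
```

View pics/w3.png

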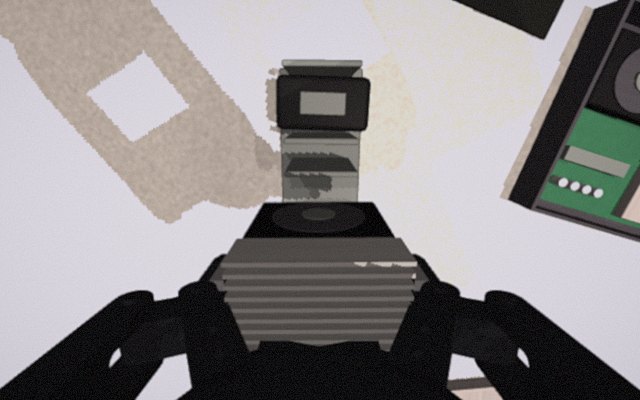

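View pics/top3c.png

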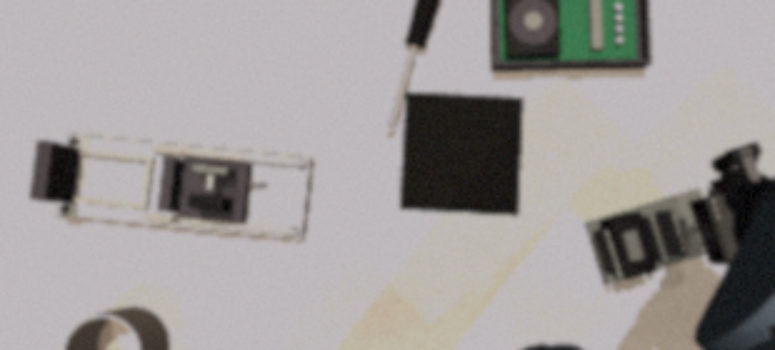

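The module is held level by its ends (fins at (318,295)) and the power block hasn't moved. The mat centre is at (0.558,-0.045). I'll carry the module to the mat.

Request:
drive_tool(deltas=[1, 0.7, 0, 0, 3, 2, 0, 0, 6, 4, 0, 0, 9, 6.3, 0, 0, 12, 8.4, 0, 0, 15, 10.5, 0.5, 0, 18, 12.5, 3, 0, 20, 14, 6, 0, 20.7, 14.4, 8.5, 0, 20.7, 14.4, 9.5, 0, 20.7, 14.4, 10, 0, 20.7, 14.4, 10, 0])

```text
t: 5.55
tcp_pos: [0.5518, -0.0504, 0.0445]
tool_rot: [0.59, 0.807, -0.001, 0.004]
force: [0.2, -0.1, -1.6]
finger_gap: 0.744
```

Run:
```python
from h import *
s=snap('side','s4'); cv2.imwrite('pics/s4c.png',cv2.resize(cv2.imread('pics/s4.png')[130:330,190:440],None,fx=3,fy=3))
print({k:np.round(v,4) for k,v in manip.sense().items() if k in('t','tcp_pos','force','q')})
P=cloud(s)
```

```text
{'t': np.float64(5.6), 'q': array([-0.2913,  0.7136,  1.7513, -0.0055,  0.6685, -0.5947]), 'tcp_pos': array([ 0.5523, -0.0508,  0.0452]), 'force': array([-0.2734, -0.434 , -1.4901])}
```

View pics/s4c.png

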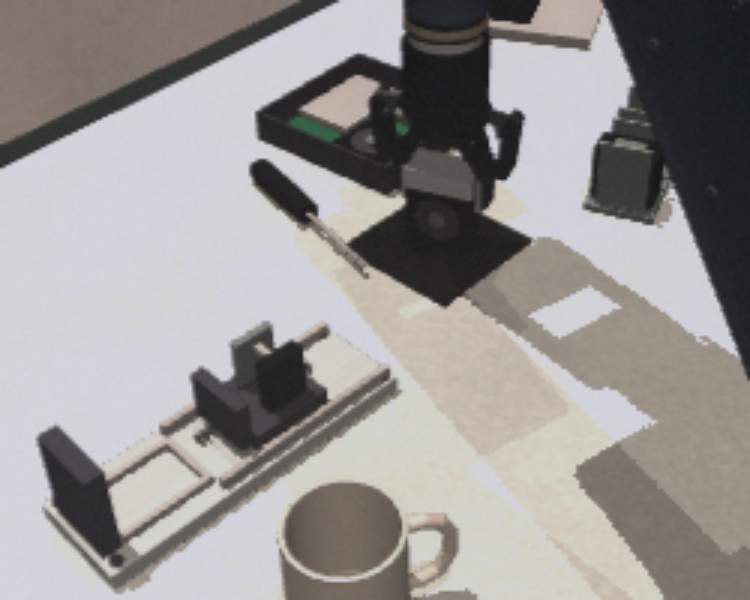

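Request:
drive_tool(deltas=[0, 0, 0.4, 0, 0, 0, 0.8, 0, 0, 0, 1.1, 0, 0, 0, 1.3, 0, 0, 0, 1.4, 0, 0, 0, 1.4, 0])

```text
t: 6.2
tcp_pos: [0.5523, -0.0508, 0.0311]
tool_rot: [0.59, 0.807, -0.0, 0.004]
force: [-0.6, -0.5, -2.2]
finger_gap: 0.751
```

Request:
drive_tool(deltas=[0, 0, 0.1, 0, 0, 0, 0.2, 0, 0, 0, 0.25, 0, 0, 0, 0.25, 0])

```text
t: 6.6
tcp_pos: [0.5525, -0.0509, 0.0298]
tool_rot: [0.59, 0.807, -0.0, 0.005]
force: [-1.6, -0.1, 6.6]
finger_gap: 0.748
```

Contact with the mat at TCP z=0.030, as expected. I'll release.

Request:
drive_tool(deltas=[0, 0, 0, 0, 0, 0, 0, 0, 0, 0, 0, 0, 0, 0, 0, 0, 0, 0, 0, 0], hand=8.5)

```text
t: 7.1
tcp_pos: [0.5525, -0.0509, 0.0297]
tool_rot: [0.59, 0.807, -0.0, 0.004]
force: [0.1, -0.2, -1.1]
finger_gap: 0.992
```

Request:
drive_tool(deltas=[0, 0, -1, 0, 0, 0, -3, 0, 0, 0, -6, 0, 0, 0, -9, 0, 0, 0, -12, 0, 0, 0, -14, 0, 0, 0, -15, 0, 0, 0, -15, 0])

```text
t: 7.9
tcp_pos: [0.5522, -0.0502, 0.1813]
tool_rot: [0.59, 0.807, 0.0, 0.006]
force: [0.0, -0.0, 0.1]
finger_gap: 0.994
```

Run:
```python
from h import *
s=snap('wrist','w5'); st=manip.sense(); print(st['tcp_pos'],st['finger_gap'],2*np.degrees(np.arctan2(st['tool_rot'][1],st['tool_rot'][0])))
P=cloud(s); z=P[...,2]
m=((z>0.073)&(z<0.085)).astype(np.uint8); m[:, :240]=0; m[:,400:]=0; m[240:]=0
m=cv2.morphologyEx(cv2.morphologyEx(m,cv2.MORPH_CLOSE,np.ones((9,9))),cv2.MORPH_OPEN,np.ones((5,5)))
c=max(cv2.findContours(m,cv2.RETR_EXTERNAL,cv2.CHAIN_APPROX_NONE)[0],key=cv2.contourArea)
print(cv2.boundingRect(c),np.median(z[(m>0)&(z>.075)])); X=onz(s,c.reshape(-1,2),0.078)[:,:2]; print(cv2.minAreaRect((X*1000).astype(np.float32)))
```

```text
[ 0.55142112 -0.04997948  0.1800177 ] 0.9946574377467571 107.64004917718286
(277, 173, 81, 46) 0.0777132175065967
((549.8634033203125, -48.69663619995117), (63.94728088378906, 36.78384017944336), 18.38872528076172)
```

View pics/w5.png

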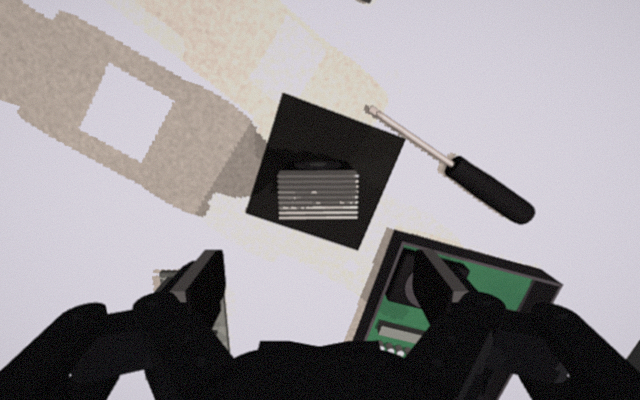

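Step 1 looks done: the module stands at (0.550,-0.049) with its top at 0.078 (3+75 ✓) and yaw about 18°; it's at (318,195) on the mat. Before regrasping I'll survey the cradle with the wrist camera unobstructed.

Request:
drive_tool(deltas=[1, 0.2, -0.5, 2, 3.5, 0.7, -2, 5, 7, 1.4, -4, 8, 11, 2.2, -6, 11, 15, 3, -8, 14, 19, 3.8, -10, 17, 23, 4.6, -10, 20, 25.5, 5.1, -10, 23, 26.6, 5.3, -10, 23.6, 26.6, 5.3, -10, 23.6])

```text
t: 8.95
tcp_pos: [0.5193, 0.2216, 0.2763]
tool_rot: [0.742, 0.67, -0.001, 0.004]
force: [-0.1, -0.2, -0.2]
finger_gap: 0.993
```

Run:
```python
from h import *
s=snap('wrist','w6'); st=manip.sense(); print(st['tcp_pos'],st['q'].round(2))
P=cloud(s); z=P[...,2]; cv2.imwrite('pics/w6z.png',np.clip(z*255/0.1,0,255).astype(np.uint8))
```

```text
[0.51961761 0.22050241 0.27649397] [ 0.21  0.39  1.53 -0.01  1.21  0.31]
```

View pics/w6.png

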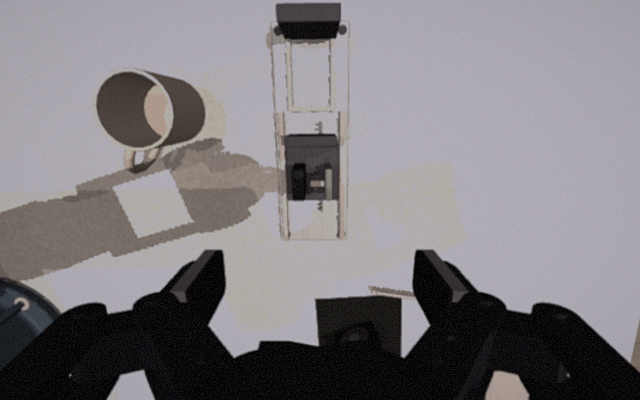

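View pics/w6z.png

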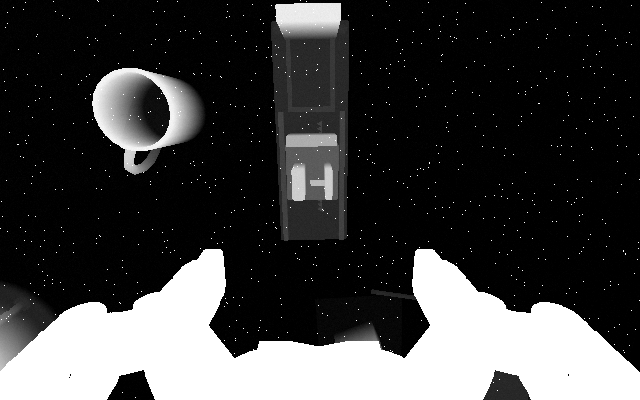

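The wrist view shows the fixed jaw at (308,20), the seat frame at (311,75), the sliding jaw plate at (311,140), the black leaf at (298,182) and the tab at (328,182). Now I'll fit these.

```bash
cat > crad.py <<'E'
from h import *
def rect(s,z,lo,hi,box,k=3,zz=None):
    m=np.zeros(z.shape,np.uint8); r0,r1,c0,c1=box; m[r0:r1,c0:c1]=((z>lo)&(z<hi))[r0:r1,c0:c1]
    m=cv2.morphologyEx(cv2.morphologyEx(m,cv2.MORPH_CLOSE,np.ones((k,k))),cv2.MORPH_OPEN,np.ones((3,3)))
    c=max(cv2.findContours(m,cv2.RETR_EXTERNAL,cv2.CHAIN_APPROX_NONE)[0],key=cv2.contourArea)
    zm=np.median(z[(m>0)&(z>lo)&(z<hi)]) 
    X=onz(s,c.reshape(-1,2),zm if zz is None else zz)[:,:2]
    r=cv2.minAreaRect((X*1000).astype(np.float32)); return zm,r,cv2.boundingRect(c)
E
python3 - <<'E'
from crad import *
s=load('w6'); z=cloud(s)[...,2]
def show(n,a): print(n,'z %.4f c (%.1f,%.1f) size %.1f x %.1f ang %.1f px %s'%(a[0],*a[1][0],*a[1][1],a[1][2],a[2]))
show('base',rect(s,z,0.011,0.2,(0,250,262,360),7,0.016))
show('fixtop',rect(s,z,0.089,0.096,(0,60,262,360)))
show('plate',rect(s,z,0.064,0.072,(125,160,270,350)))
show('leafblk',rect(s,z,0.077,0.086,(150,210,270,310)))
show('tab',rect(s,z,0.077,0.086,(150,210,312,350)))
show('seatrim',rect(s,z,0.019,0.026,(36,112,270,350),3))
P=cloud(s)
# base left/right edges lines: fit
L=[];R=[]
for r in range(115,235,4):
    u=np.where((z[r,262:360]>0.010))[0]+262; L.append(onz(s,[[u.min()-.5,r]],.016)[0,:2]); R.append(onz(s,[[u.max()+.5,r]],.016)[0,:2])
for A in (L,R):
    vx,vy,x0,y0=cv2.fitLine(np.array(A,np.float32),cv2.DIST_HUBER,0,.01,.01).ravel(); print(np.degrees(np.arctan2(vy,vx)),x0,y0)
E
```

```text
base z 0.0176 c (514.6,266.1) size 290.1 x 89.8 ang 85.0 px (271, 0, 78, 241)
fixtop z 0.0920 c (524.3,377.1) size 15.8 x 59.9 ang 84.3 px (275, 3, 66, 20)
plate z 0.0679 c (514.2,259.0) size 11.9 x 54.8 ang 84.2 px (286, 135, 51, 12)
leafblk z 0.0808 c (495.1,214.8) size 35.7 x 14.0 ang 84.2 px (291, 168, 14, 33)
tab z 0.0807 c (528.2,212.0) size 34.6 x 6.6 ang 84.5 px (325, 168, 7, 32)
seatrim z 0.0222 c (520.1,330.3) size 81.4 x 55.8 ang 84.9 px (286, 37, 49, 75)
85.10319 0.46530712 0.21726851
84.959045 0.55530983 0.21770678
```

Run:
```python
from h import *
a=np.radians(85);ey=np.array([np.cos(a),np.sin(a)]);ex=np.array([ey[1],-ey[0]])
def W(x,y,z): return np.r_[(.4894+x)*ex+(.299+y)*ey,z]
pts=[W(-.03,.115,.092),W(.03,.115,.092),W(-.045,-.135,.016),W(.045,-.135,.016),W(-.023,.041,.022),W(.023,.041,.022),W(-.022,-.042,.081),W(.0215,-.042,.081)]
for n,box in (('side0',(220,330,190,340)),('top0',(170,240,150,290))):
    s=load(n); im=cv2.imread(f'pics/{n}.png'); r0,r1,c0,c1=box; k=5
    o=cv2.resize(im[r0:r1,c0:c1],None,fx=k,fy=k,interpolation=cv2.INTER_CUBIC)
    for u,v in proj(s,np.array(pts)): cv2.drawMarker(o,(int((u-c0+.5)*k),int((v-r0+.5)*k)),(0,0,255),cv2.MARKER_CROSS,14,1)
    cv2.imwrite(f'pics/ov_{n}.png',o)
```

```text
(no output)
```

View pics/ov_side0.png

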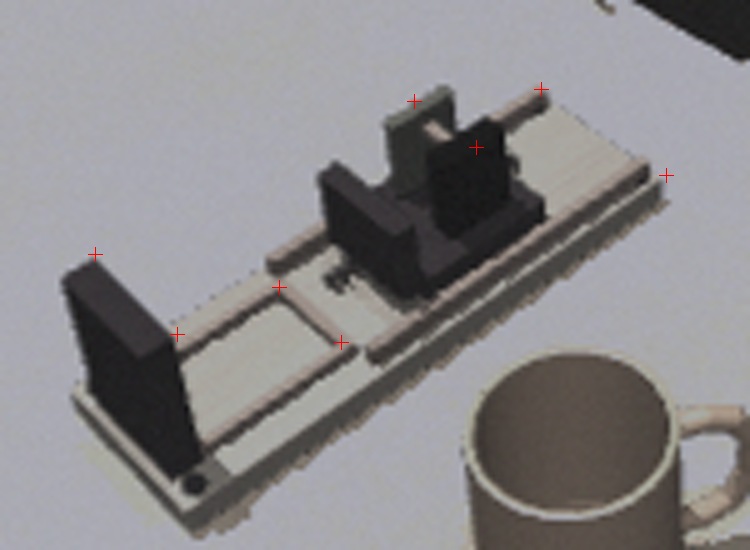

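View pics/ov_top0.png

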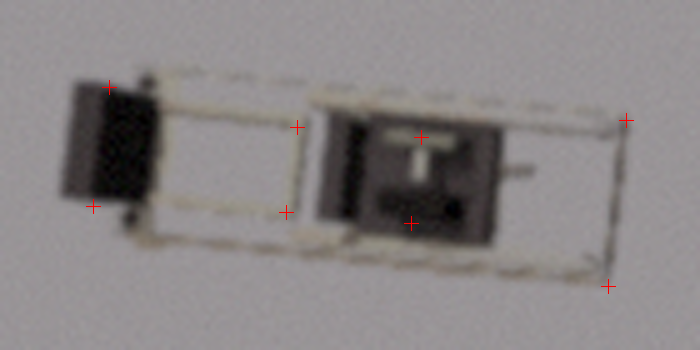

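The side and top overlays agree to about 2–3 mm (1–1.5 px) with cradle yaw 85°. The grip leaves are centred and the jaw is at about 0.029. I'll return to the module, turned to take its broad sides.

Request:
drive_tool(deltas=[-1, 0.2, 0, 4, -3, 0.7, 0, 10, -6, 1.3, 0, 17, -9, 2, 0, 24, -12, 2.6, 1, 31, -15, 3.3, 2.5, 38, -18, 4, 4.5, 45, -21, 4.6, 6.5, 52, -24, 5.2, 8.5, 59, -26, 5.6, 9.5, 64, -26.6, 5.8, 10, 66, -26.6, 5.8, 10, 66])

```text
t: 10.2
tcp_pos: [0.55, -0.052, 0.1774]
tool_rot: [0.988, 0.157, 0.001, 0.003]
force: [-0.4, -0.3, 0.5]
finger_gap: 0.996
```

Run:
```python
from crad import *
s=snap('wrist','w7'); st=manip.sense(); q=st['tool_rot'];print(st['tcp_pos'],st['q'].round(2),2*np.degrees(np.arctan2(q[1],q[0])))
z=cloud(s)[...,2]; print(rect(s,z,.073,.085,(0,245,225,415),9,.078))
```

```text
[ 0.55025944 -0.05105844  0.17809689] [-0.29  0.5   1.67 -0.01  0.97  0.97] 18.145281378597172
(np.float64(0.07799529018146063), ((551.0565795898438, -49.14436340332031), (63.65595245361328, 36.018150329589844), 17.94476890563965), (291, 157, 47, 79))
```

View pics/w7.png

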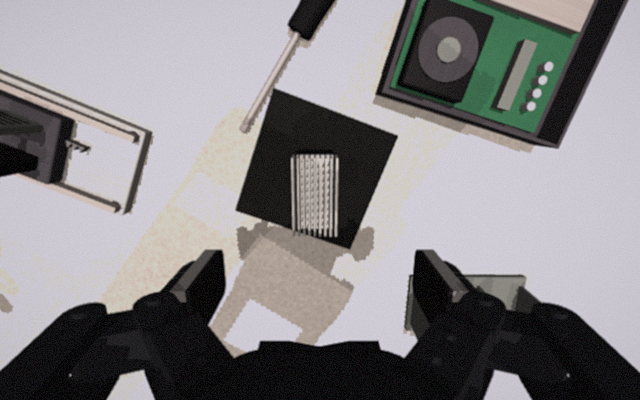

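The module is at (314,195), its length along the tool x, at (0.551,-0.049) and yaw 17.9° (tool 18.1°). I'll descend and grip the broad sides.

Request:
drive_tool(deltas=[0.15, -0.15, 2, 0, 0.15, -0.15, 5, 0, 0.15, -0.15, 9, 0, 0.15, -0.15, 12, 0, 0.15, -0.15, 14, 0, 0.15, -0.15, 14.7, 0, 0.15, -0.15, 14.7, 0])

```text
t: 10.95
tcp_pos: [0.5515, -0.0491, 0.0309]
tool_rot: [0.987, 0.159, 0.001, 0.003]
force: [0.4, 0.4, 0.0]
finger_gap: 0.998
```

Request:
drive_tool(deltas=[0, 0, 0, 0, 0, 0, 0, 0, 0, 0, 0, 0, 0, 0, 0, 0, 0, 0, 0, 0, 0, 0, 0, 0, 0, 0, 0, 0, 0, 0, 0, 0], hand=2.5, squeeze=35)

```text
t: 11.75
tcp_pos: [0.5522, -0.0492, 0.0321]
tool_rot: [0.987, 0.158, 0.002, 0.003]
force: [0.4, 0.5, 6.1]
finger_gap: 0.42
```

Request:
drive_tool(deltas=[0, 0, -0.5, 0, 0, 0, -2, 0, 0, 0, -4, 0, 0, 0, -7, 0, 0, 0, -10, 0, 0, 0, -12, 0, 0, 0, -12.5, 0])

```text
t: 12.45
tcp_pos: [0.5529, -0.0488, 0.1595]
tool_rot: [0.987, 0.158, 0.004, 0.004]
force: [0.2, -0.1, -2.3]
finger_gap: 0.414
```

Request:
drive_tool(deltas=[0.5, -2, 0, -4, 1.5, -6, 0, -10, 2.4, -10, 0, -17, 3.4, -14, 0, -24, 4.3, -18, 0, -31, 5.3, -22, 0, -38, 6.2, -26, 0, -45, 7.2, -30, 0, -52, 8.2, -34, 0, -59, 8.8, -36.5, 0, -64, 9, -37.4, 0, -66.8, 9, -37.4, 0, -66.8])

```text
t: 13.65
tcp_pos: [0.5199, 0.3358, 0.1547]
tool_rot: [0.736, 0.677, -0.001, 0.005]
force: [1.0, -0.5, -1.7]
finger_gap: 0.416
```

Run:
```python
from crad import *
s=snap('wrist','w8'); st=manip.sense(); q=st['tool_rot'];print(st['t'],st['tcp_pos'],st['finger_gap'],2*np.degrees(np.arctan2(q[1],q[0])),Ro.from_quat(q).as_matrix()[:,2])
s=snap('side','s8'); cv2.imwrite('pics/s8c.png',cv2.resize(cv2.imread('pics/s8.png')[170:340,180:370],None,fx=3.5,fy=3.5))
```

```text
13.7 [0.52014633 0.33459436 0.15487072] 0.41846979333808837 85.06962343043477 [ 0.00605712 -0.00891413 -0.99994192]
```

View pics/w8.png

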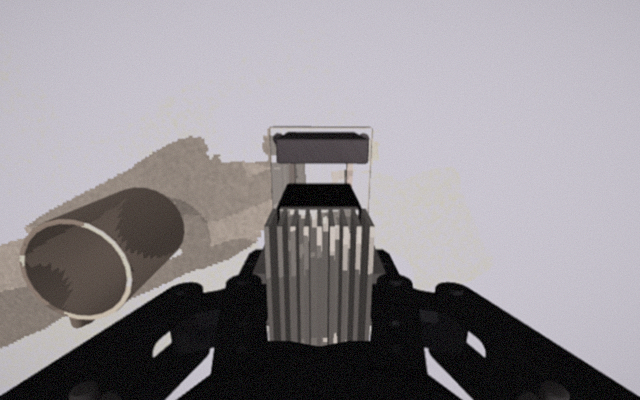

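View pics/s8c.png

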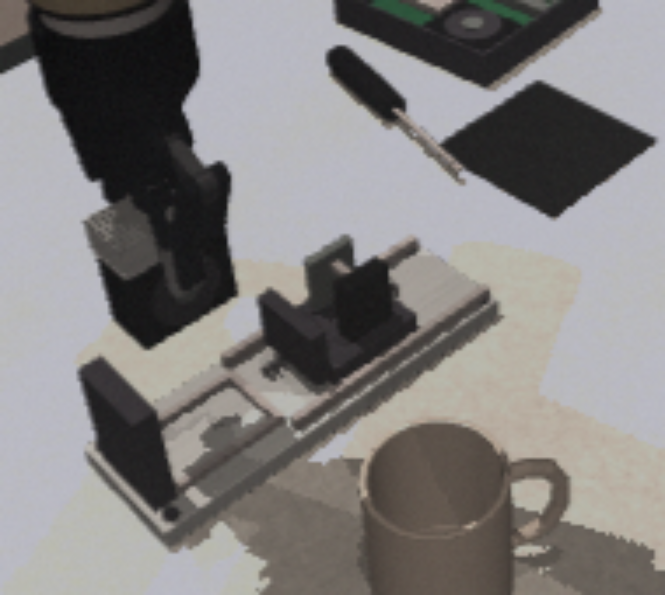

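The module is held straight over the seat (fins (320,275), fixed jaw top (321,150)). I'll measure its offset to the fixed jaw in this one view.

Run:
```python
from crad import *
s=load('w8'); P=cloud(s); z=P[...,2]
a=np.radians(85);ey=np.array([np.cos(a),np.sin(a)]);ex=np.array([ey[1],-ey[0]])
A=rect(s,z,.088,.097,(110,200,250,390)); print(A)
c=np.array(A[1][0]); print('fix lat,s',c@ex,c@ey)
m=(z>0.188)&(z<0.215); m[345:]=0; m[:,:262]=0;m[:,376:]=0;m[:205]=0
print(np.median(z[m]))
for r in range(206,240,4):
    u=np.where(m[r])[0]
    if len(u)>5: print(r,u.min(),u.max(),end=' '); L,Rr=onz(s,[[u.min()-.5,r],[u.max()+.5,r]],np.median(z[r,u]))[:,:2]*1000; print(np.median(z[r,u]).round(4),'lat',(L@ex).round(1),(Rr@ex).round(1),'s',(L@ey).round(1),(Rr@ey).round(1))
# seat rims inner: lat
for r in (166,170,174,178): 
    u=np.where((z[r,270:372]>0.0195)&(z[r,270:372]<0.026))[0]+270; print(r,[round(float(1000*P[r,k,:2]@ex),1) for k in u])
```

```text
(np.float64(0.09196551345323561), ((524.8045654296875, 378.44354248046875), (15.373555183410645, 59.49810791015625), 85.18167114257812), (276, 138, 93, 25))
fix lat,s 489.8239975824571 422.74318224348764
0.19996078357210373
214 271 366 0.1885 lat 469.9 504.4 s 411.1 411.2
218 267 370 0.1921 lat 469.0 505.3 s 410.8 410.9
222 265 372 0.1964 lat 468.9 505.2 s 410.9 410.9
226 264 374 0.1999 lat 469.2 505.3 s 410.8 410.8
230 264 374 0.2002 lat 469.2 505.3 s 409.5 409.5
234 264 373 0.1999 lat 469.1 505.1 s 408.0 408.0
238 264 373 0.2 lat 469.0 505.2 s 406.6 406.6
166 [462.4, 463.1, 464.0, 464.9, 465.7, 466.7, 513.0, 513.9, 514.7, 515.7, 516.5, 517.5]
170 [462.2, 463.1, 463.9, 465.0, 465.8, 466.6, 513.2, 514.0, 515.0, 515.7, 516.7, 517.5]
174 [462.1, 463.0, 463.9, 464.8, 465.6, 466.5, 513.3, 514.0, 515.1, 516.0, 516.8, 517.5]
178 [462.0, 462.9, 463.8, 464.8, 465.5, 466.5, 512.6, 513.3, 514.1, 515.0, 515.9, 516.8]
```

Module lateral centre is 487.2 against the cradle's 489.6, so it needs +2.5 mm. Clearance to the fixed jaw is 4.2 mm, which is good. I'll lower with that correction.

Request:
drive_tool(deltas=[0.05, 0.1, 1, 0, 0.05, 0.2, 3, 0, 0.05, 0.2, 5.5, 0, 0.05, 0.2, 7.5, 0, 0.05, 0.2, 8.5, 0, 0.05, 0.2, 9, 0, 0.05, 0.2, 9, 0])

```text
t: 14.45
tcp_pos: [0.5231, 0.3328, 0.0646]
tool_rot: [0.738, 0.675, -0.001, 0.005]
force: [0.4, 0.4, -1.5]
finger_gap: 0.417
```

Run:
```python
from crad import *
s=snap('wrist','w9'); st=manip.sense(); q=st['tool_rot'];print(st['t'],st['tcp_pos'],st['finger_gap'],2*np.degrees(np.arctan2(q[1],q[0])),Ro.from_quat(q).as_matrix()[:,2])
P=cloud(s); z=P[...,2]
a=np.radians(85);ey=np.array([np.cos(a),np.sin(a)]);ex=np.array([ey[1],-ey[0]])
A=rect(s,z,.088,.097,(120,225,240,400)); c=np.array(A[1][0]); print('fix',A,c@ex,c@ey)
for r in range(212,250,4):
    m=np.abs(z[r]-(st['tcp_pos'][2]+.046))<.006; m[:258]=0;m[380:]=0; u=np.where(m)[0]
    if len(u)>5: L,Rr=onz(s,[[u.min()-.5,r],[u.max()+.5,r]],np.median(z[r,u]))[:,:2]*1000; print(r,u.min(),u.max(),np.median(z[r,u]).round(4),'lat',(L@ex).round(1),(Rr@ex).round(1),'s',(L@ey).round(1))
```

```text
14.5 [0.52352239 0.33322393 0.06531825] 0.41793549204421165 84.96367575657352 [ 0.00674869 -0.00876045 -0.99993885]
fix (np.float64(0.09196451025892176), ((525.4810180664062, 378.3323974609375), (16.007726669311523, 58.17535400390625), 84.89741516113281), (240, 150, 159, 44)) 490.5075630393965 422.6914168962981
224 264 373 0.1084 lat 472.5 508.8 s 408.4
228 264 374 0.1102 lat 472.8 508.8 s 407.7
232 264 374 0.1101 lat 472.7 508.9 s 406.3
236 264 373 0.1103 lat 472.7 508.6 s 404.9
240 264 373 0.11 lat 472.6 508.7 s 403.4
244 264 373 0.11 lat 472.5 508.8 s 402.0
248 265 373 0.1102 lat 472.8 508.8 s 400.7
```

View pics/w9.png

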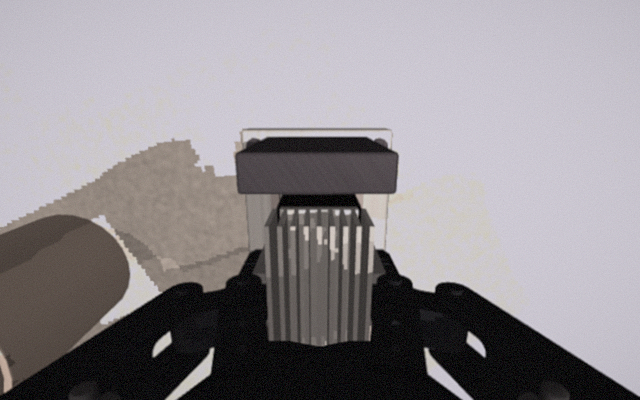

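Request:
drive_tool(deltas=[0.2, -0.05, 0, 0, 0.2, -0.05, 0.5, 0, 0.2, -0.05, 1.0, 0, 0.2, -0.05, 1.4, 0, 0.2, -0.05, 1.6, 0, 0.2, -0.05, 1.7, 0, 0.2, -0.05, 1.7, 0])

```text
t: 15.2
tcp_pos: [0.5232, 0.3351, 0.0481]
tool_rot: [0.737, 0.675, -0.001, 0.005]
force: [-0.7, 0.5, -2.3]
finger_gap: 0.416
```

Request:
drive_tool(deltas=[0, 0, 0.1, 0, 0, 0, 0.2, 0, 0, 0, 0.25, 0, 0, 0, 0.25, 0])

```text
t: 15.6
tcp_pos: [0.5232, 0.335, 0.0455]
tool_rot: [0.737, 0.675, -0.001, 0.005]
force: [1.3, -0.1, -1.7]
finger_gap: 0.418
```

Request:
drive_tool(deltas=[0, 0, 0.05, 0, 0, 0, 0.1, 0, 0, 0, 0.15, 0, 0, 0, 0.15, 0])

```text
t: 16.0
tcp_pos: [0.5233, 0.335, 0.0453]
tool_rot: [0.737, 0.675, -0.001, 0.006]
force: [-1.6, -1.6, 6.7]
finger_gap: 0.418
```

Run:
```python
from crad import *
s=snap('wrist','w10'); st=manip.sense(); print(st['t'],st['tcp_pos'],st['force'])
P=cloud(s); z=P[...,2]
a=np.radians(85);ey=np.array([np.cos(a),np.sin(a)]);ex=np.array([ey[1],-ey[0]])
for r in range(216,250,4):
    m=np.abs(z[r]-.091)<.006; m[:258]=0;m[380:]=0; u=np.where(m)[0]
    if len(u)>5: L,Rr=onz(s,[[u.min()-.5,r],[u.max()+.5,r]],np.median(z[r,u]))[:,:2]*1000; print(r,u.min(),u.max(),np.median(z[r,u]).round(4),'lat',(L@ex).round(1),(Rr@ex).round(1),'s',(L@ey).round(1))
```

```text
16.05 [0.52327406 0.33495531 0.04530431] [-2.41255561 -1.00344056  6.57434287]
220 267 370 0.0853 lat 472.9 508.4 s 410.6
224 264 373 0.089 lat 472.5 508.7 s 410.5
228 264 374 0.0908 lat 472.7 508.8 s 409.7
232 264 374 0.091 lat 472.7 508.8 s 408.4
236 265 373 0.0906 lat 472.9 508.6 s 406.9
240 264 373 0.091 lat 472.5 508.6 s 405.6
244 264 373 0.091 lat 472.5 508.7 s 404.2
248 265 373 0.091 lat 472.7 508.8 s 402.8
```

View pics/w10.png

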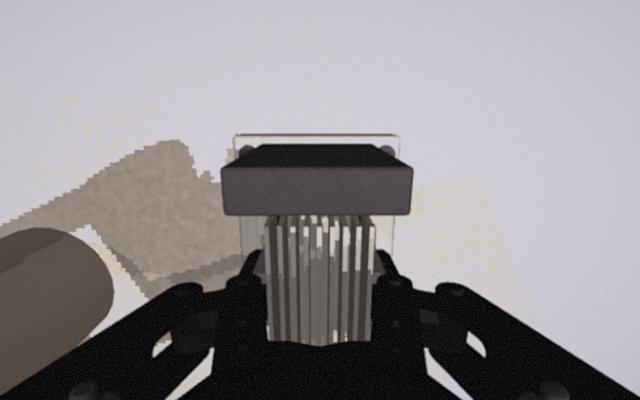

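The module top is at 0.091 (16+75 ✓), so it's on the seat floor with about 4.5 mm to the fixed jaw. I'll release and rise.

Request:
drive_tool(deltas=[0, 0, 0, 0, 0, 0, 0, 0, 0, 0, 0, 0, 0, 0, 0, 0, 0, 0, 0, 0], hand=7)

```text
t: 16.55
tcp_pos: [0.5233, 0.335, 0.0451]
tool_rot: [0.737, 0.675, -0.001, 0.005]
force: [0.1, 0.2, 0.1]
finger_gap: 0.821
```

Request:
drive_tool(deltas=[0, 0, -1, 0, 0, 0, -3, 0, 0, 0, -6, 0, 0, 0, -9, 0, 0, 0, -12, 0, -1, 0, -14, 0, -3, 0, -15, 0, -6, 0, -15, 0, -9, 0, -15, 0, -11, 0, -15, 0, -12, 0, -15, 0, -12, 0, -15, 0])

```text
t: 17.75
tcp_pos: [0.5113, 0.2151, 0.1959]
tool_rot: [0.738, 0.674, -0.001, 0.005]
force: [-0.2, -0.1, -0.7]
finger_gap: 0.814
```

Run:
```python
from crad import *
s=snap('wrist','w11'); st=manip.sense(); q=st['tool_rot'];print(st['t'],st['tcp_pos'],2*np.degrees(np.arctan2(q[1],q[0])),st['finger_gap'])
P=cloud(s); z=P[...,2]; cv2.imwrite('pics/w11z.png',np.clip(z*255/0.1,0,255).astype(np.uint8))
```

```text
17.8 [0.51164256 0.21618617 0.19603238] 84.87798281760111 0.8204088384671652
```

View pics/w11.png

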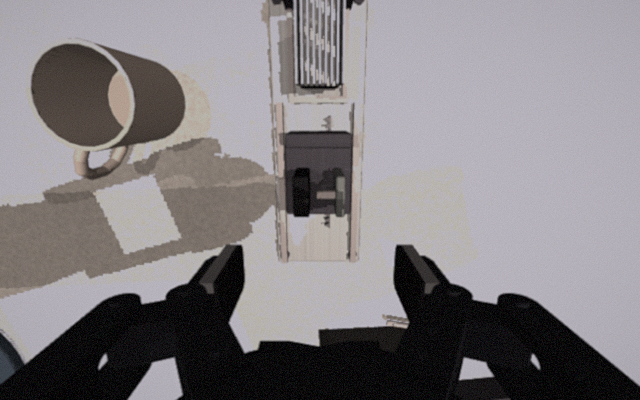

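View pics/w11z.png

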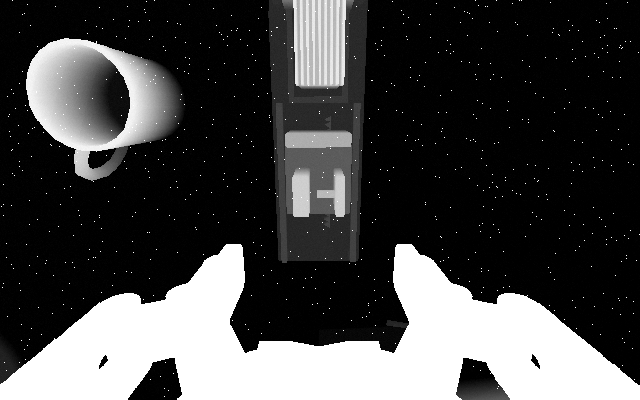

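The module stands straight in the seat at (319,45). The leaf is at (301,192), the tab at (339,193) and the plate at (318,140). I'll measure the grip.

Run:
```python
from crad import *
s=load('w11'); P=cloud(s); z=P[...,2]
a=np.radians(85);ey=np.array([np.cos(a),np.sin(a)]);ex=np.array([ey[1],-ey[0]])
def show(n,A):
    c=np.array(A[1][0]); print(n,'z %.4f'%A[0],'lat %.1f s %.1f'%(c@ex,c@ey),np.round(A[1][1],1),round(A[1][2],1),A[2])
show('plate',rect(s,z,.064,.072,(120,155,270,370)))
show('leaf',rect(s,z,.077,.086,(155,225,280,317)))
show('tab',rect(s,z,.077,.086,(155,225,325,360)))
show('cooler(vis)',rect(s,z,.086,.096,(0,100,280,360),9))
for r in (175,180,200,205,210):
    u=np.where((z[r]>.077)&(z[r]<.086))[0]; u=u[(u>280)&(u<360)]
    print(r,u.min(),u.max(),[ (1000*onz(s,[[k,r]],.081)[0,:2]@ex).round(1) for k in (u.min()-.5,u.max()+.5)])
t=manip.sense()['tcp_pos'][:2]*1000; print('tcp lat,s',t@ex,t@ey)
```

```text
plate z 0.0679 lat 489.6 s 302.5 [11.6 55.6] 84.8 (285, 133, 67, 15)
leaf z 0.0809 lat 474.4 s 257.4 [35.7 13.4] 84.3 (292, 175, 17, 42)
tab z 0.0807 lat 507.6 s 257.2 [35.7  7.7] 85.7 (335, 175, 10, 42)
cooler(vis) z 0.0911 lat 490.6 s 372.6 [54.9 36.2] 85.0 (293, 0, 53, 85)
175 294 342 [np.float64(469.4), np.float64(509.7)]
180 292 344 [np.float64(467.6), np.float64(511.5)]
200 293 344 [np.float64(468.0), np.float64(511.8)]
205 293 344 [np.float64(467.9), np.float64(511.9)]
210 293 344 [np.float64(467.8), np.float64(512.0)]
tcp lat,s 490.85373858741946 259.95610423792624
```

Leaf outer face 467.8, tab outer face 511.8, so 44 mm as stated. The grip point is lateral 485.8, s 257.3. I'll descend onto it.

Request:
drive_tool(deltas=[-0.05, -0.1, 1, 0, -0.1, -0.3, 3, 0, -0.15, -0.45, 6, 0, -0.15, -0.45, 9, 0, -0.15, -0.45, 10.5, 0, -0.15, -0.45, 10.5, 0])

```text
t: 18.4
tcp_pos: [0.5054, 0.2146, 0.0879]
tool_rot: [0.738, 0.675, -0.003, 0.004]
force: [-0.1, -0.2, 0.4]
finger_gap: 0.822
```

Run:
```python
from crad import *
s=snap('wrist','w12'); st=manip.sense()
a=np.radians(85);ey=np.array([np.cos(a),np.sin(a)]);ex=np.array([ey[1],-ey[0]])
t=st['tcp_pos'][:2]*1000; print(st['tcp_pos'],'tcp lat,s',t@ex,t@ey)
```

```text
[0.50654794 0.214755   0.08938829] tcp lat,s 485.90324173018206 258.0863579800394
```

View pics/w12.png

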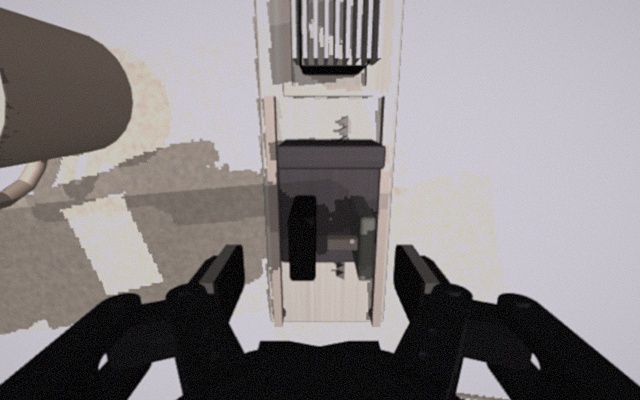

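The leaf (302,237) and tab (367,235) lie between the fingers (243 and 396). I'll go down the rest of the way and pinch.

Request:
drive_tool(deltas=[0, 0.05, 1, 0, 0, 0.05, 2.5, 0, 0, 0.05, 3.8, 0, 0, 0.05, 4.6, 0, 0, 0.05, 4.6, 0])

```text
t: 18.95
tcp_pos: [0.5066, 0.2142, 0.0424]
tool_rot: [0.738, 0.675, -0.003, 0.004]
force: [-0.3, -0.5, 0.5]
finger_gap: 0.821
```

Request:
drive_tool(deltas=[0, 0, 0, 0, 0, 0, 0, 0, 0, 0, 0, 0, 0, 0, 0, 0, 0, 0, 0, 0, 0, 0, 0, 0, 0, 0, 0, 0], hand=2.5, squeeze=25)

```text
t: 19.65
tcp_pos: [0.5075, 0.2146, 0.0444]
tool_rot: [0.738, 0.675, -0.002, 0.004]
force: [-1.6, 0.3, 8.2]
finger_gap: 0.407
```

Pinched at about 35–36 mm, so the tab is in. I'll slide up.

Request:
drive_tool(deltas=[0.2, 0, 0, 0, 0.6, 0, 0, 0, 1.1, 0, 0, 0, 1.6, 0, 0, 0, 2.1, 0, 0, 0, 2.6, 0, 0, 0, 3.0, 0, 0, 0, 3.3, 0, 0, 0, 3.5, 0, 0, 0, 3.6, 0, 0, 0, 3.6, 0, 0, 0])

```text
t: 20.75
tcp_pos: [0.5107, 0.2509, 0.0444]
tool_rot: [0.738, 0.675, -0.001, 0.004]
force: [-1.8, -0.2, 4.5]
finger_gap: 0.415
```

Run:
```python
from crad import *
s=snap('wrist','w13'); st=manip.sense()
a=np.radians(85);ey=np.array([np.cos(a),np.sin(a)]);ex=np.array([ey[1],-ey[0]])
t=st['tcp_pos'][:2]*1000; print(st['tcp_pos'],'tcp lat,s',t@ex,t@ey,'F along',st['force'][:2]@ey,st['finger_gap'])
```

```text
[0.51067047 0.25087756 0.04444331] tcp lat,s 486.8617933733882 294.4307636320678 F along -0.8117434912389984 0.4085225891050932
```

View pics/w13.png

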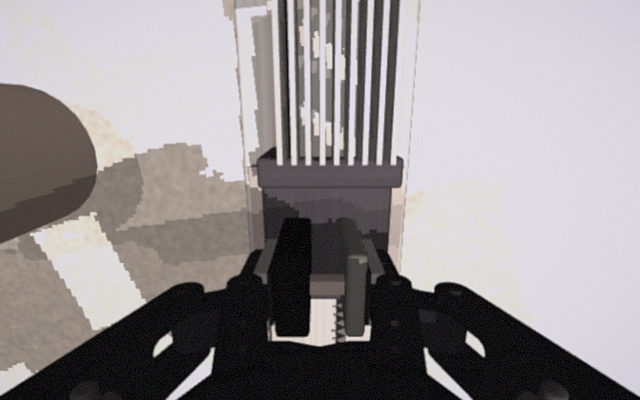

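The jaw followed: the plate at (330,172) is now just behind the module. I'll continue slowly and watch the force.

Request:
drive_tool(deltas=[0.1, 0, 0, 0, 0.2, 0, 0, 0, 0.3, 0, 0, 0, 0.4, 0, 0, 0, 0.45, 0, 0, 0, 0.5, 0, 0, 0, 0.5, 0, 0, 0])

```text
t: 21.5
tcp_pos: [0.5111, 0.2558, 0.0445]
tool_rot: [0.738, 0.675, -0.001, 0.004]
force: [-0.5, -3.6, 4.7]
finger_gap: 0.408
```

Request:
drive_tool(deltas=[0.05, 0, 0, 0, 0.1, 0, 0, 0, 0.15, 0, 0, 0, 0.2, 0, 0, 0, 0.2, 0, 0, 0])

```text
t: 22.0
tcp_pos: [0.5111, 0.2563, 0.0444]
tool_rot: [0.738, 0.675, -0.003, 0.005]
force: [-1.9, -10.4, 5.5]
finger_gap: 0.411
```

The force has risen to 10 N and motion has stalled, so the module is against the fixed jaw. I'll release the tab.

Request:
drive_tool(deltas=[0, 0, 0, 0, 0, 0, 0, 0, 0, 0, 0, 0, 0, 0, 0, 0, 0, 0, 0, 0], hand=7)

```text
t: 22.5
tcp_pos: [0.5107, 0.2567, 0.0442]
tool_rot: [0.738, 0.675, -0.003, 0.005]
force: [0.1, 0.5, -0.4]
finger_gap: 0.82
```

Request:
drive_tool(deltas=[0, 0, -1, 0, 0, 0, -3, 0, 0, 0, -6, 0, 0, 0, -9, 0, 0, 0, -12, 0, -2, 0, -15, 0, -4, 0, -16, 0, -5, 0, -16, 0, -5, 0, -16, 0])

```text
t: 23.4
tcp_pos: [0.5055, 0.2076, 0.205]
tool_rot: [0.738, 0.675, -0.003, 0.005]
force: [0.7, -0.2, -0.5]
finger_gap: 0.819
```

Run:
```python
from crad import *
s=snap('wrist','w14'); t=snap('side','s14'); cv2.imwrite('pics/s14c.png',cv2.resize(cv2.imread('pics/s14.png')[170:340,180:370],None,fx=3.5,fy=3.5))
z=cloud(s)[...,2]; st=manip.sense(); print(st['t'],st['tcp_pos'],st['force'])
a=np.radians(85);ey=np.array([np.cos(a),np.sin(a)]);ex=np.array([ey[1],-ey[0]])
def show(n,A):
    c=np.array(A[1][0]); print(n,'z %.4f'%A[0],'lat %.1f s %.1f'%(c@ex,c@ey),np.round(A[1][1],1),round(A[1][2],1),A[2])
for n,a_ in (('plate',(.064,.072,(80,160,260,380))),('leaf',(.077,.086,(100,225,270,317))),('tab',(.077,.086,(100,225,325,370))),('cooler',(.086,.0965,(0,140,280,365),9)),('fix',(.086,.097,(0,40,200,400)))):
    try: show(n,rect(s,z,*a_))
    except Exception as e: print(n,e)
```

```text
23.5 [0.50532683 0.20865701 0.20400123] [-0.43043113 -0.25151446  1.24369364]
plate z 0.0681 lat 489.6 s 340.3 [ 4.7 55.6] 84.9 (291, 80, 68, 7)
leaf z 0.0809 lat 474.7 s 298.5 [34.3 13.8] 86.1 (298, 114, 18, 43)
tab z 0.0807 lat 507.7 s 298.4 [34.2  7.5] 86.0 (342, 114, 10, 43)
cooler z 0.0911 lat 490.7 s 372.2 [44.8 36.2] 84.9 (302, 0, 51, 68)
fix z 0.0910 lat 477.8 s 381.8 [25.6  1.5] 84.5 (308, 0, 3, 40)
```

View pics/w14.png

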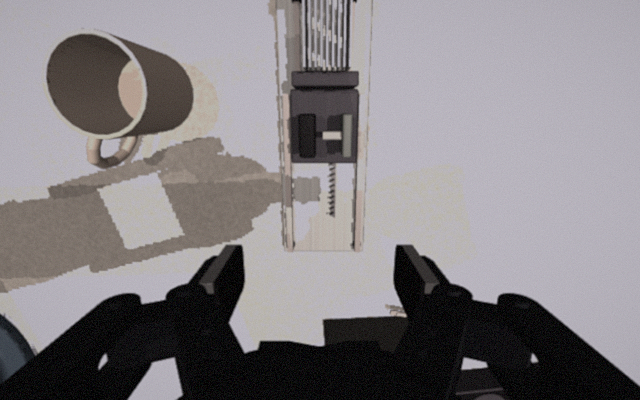

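View pics/s14c.png

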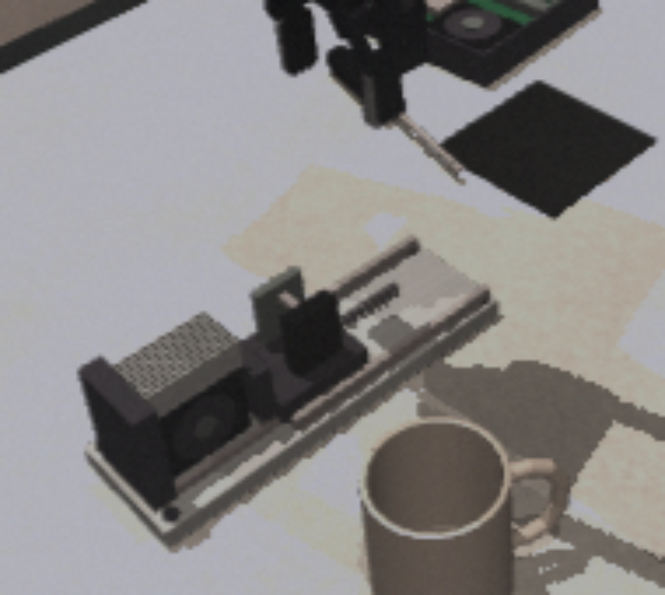

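The tab lateral position is back to its "out" value (507.7, was 507.6 when locked at the start). The jaw has moved 41 mm (0.029→≈0.071), and the module is upright between the jaws at lateral +0.9 mm. The gripper is clear, so I'll hand in.

Run:
```python
from h import *
print(manip.sign_off())
```

```text
the job is handed in; nothing more can be done
None
```

The cooler module is clamped in the cradle with the jaw locked. I handed the job in at about 23.5 s of the 58 s allowed. I lifted it out of the rack by its ends, stood it on the mat, and retook it by its broad sides. I then set it in the seat, pinched the lock tab, slid the jaw up until the push reached about 10 N, and released.

**What the last checks showed:**
- **Module:** its top was at 0.091 m, so it stands on the seat floor. It was aligned with the slide to within about 0.1° and sat about 1 mm off centre across it.
- **Jaw:** it moved 41 mm, from about 0.029 to 0.070–0.071, which fits the 0.071 notch.
- **Tab:** it was back at its out position (507.7 mm across the slide, against 507.6 mm before I pinched it).
- **Gripper:** it was clear of everything.
- **Bystanders:** I saw no sign that the chassis, screwdriver or mug had moved, though I did not measure them. The power block was out of view in the last pictures, but it was in place after the lift and I did not go near it again.

**Small disagreements:**
- The camera and the reported tool position differed by about 1.5 mm across the tool.
- The side and top views differed from the wrist measurements by 2–3 mm.
- In the last view the fixed jaw was only partly visible. The gap to it (about 65 mm against a 64 mm module) therefore relies on its earlier measurement.

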